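Line up cartons and hold a sprung stock pusher open

TASK

The three small cartons of fittings are about to go into the spring-fed dispenser: line them up in a straight, even row, one standing squarely on each of the three blue outlines in front of its mouth. Then pull the yellow handle of the spring-loaded pusher back along its channel until it is level with the red marks, and keep it there: finish while still holding it, because it springs back if let go. Leave the jar, the tape roll and the brass nipple where they are.

Things in the scene. Friction and masses are not known exactly. Their poses are not given: they have to be found in the camera images.
- magazine: Fixed dispenser: open-topped channel, with a flat white paper lane on the counter before its mouth. Origin on the counter at mid-mouth; +x along the channel to the far end block (0 to 240 mm), y across, z up. Channel 74 mm wide outside, 62 inside, floor 8 mm, aluminium walls 48 mm high. Lane from x = -204 to -6 mm, with three blue outlines at x = -170, -108, -46 mm, y = 0. Its yaw varies.
- outline0 (a point): Centre, at counter height, of the blue outline farthest from the mouth. Each outline is 53 x 43 mm, long side along the magazine's x; the three lie 62 mm apart along that axis.
- outline1 (a point): Centre of the middle outline, same size.
- outline2 (a point): Centre of the outline nearest the mouth, same size.
- carton_a: Loose rigid cardboard carton, 50 (its x) x 40 (its y) x 45 mm high, about 0.14 kg, white band, blue label on top. Origin: centre of underside. Stands upright within 10 cm of the lane's centreline, turned up to 26 degrees from it. The three cartons are alike: any may go on any outline, long side along the channel, either way round.
- carton_b: A second carton, the same.
- carton_c: A third carton, the same.
- pusher: Sliding pusher; origin 8 mm above the counter under mid-handle, axes as the magazine's. Yellow upright handle 14 mm thick (x), 34 wide (y), free from 52 to 114 mm above the counter, pinched from above, one finger on each x side. At rest at magazine x = 30 mm; pull it in +x, up to 125 mm. The spring takes 3 N plus 0.6 N per 10 mm and pulls it back to the mouth when let go.
- mark: Pair of fixed red clips, 6 mm thick along x, 53 mm high, one outside each channel wall. Origin on the counter midway between them, on the channel's centreline; axes as the magazine's. They stand 55 to 100 mm beyond the pusher's rest place. The handle is at the mark when the pusher's origin is level with this one along x.
- paste_jar: Jar with green and white bands and a white lid, 60 mm diameter, 70 mm high, loose; origin at the centre of its underside. Leave alone.
- tape_roll: White roll of tape, 60 mm diameter, 16 mm high, lying flat, loose; origin at the centre of its underside. Leave alone.
- brass_nipple: Upright brass pipe nipple with wider collar, 36 mm greatest diameter, 46 mm high, loose; origin at the centre of its underside. Leave alone.
There are look-alikes about, which are no part of the job. What is shaped like the carton_c but purple or turquoise is not meant.

How it is judged:
By the outcome, as a careful person would: the job done as asked, in the order asked, and still so for the second after the job is handed in, while the arm keeps its last pose, push and grip.
It also fails if it takes over 69 s, if anything falls off the work surface, if the arm or the gripper's body presses on something with over 40 N, if the wrist force passes 120 N, or if a joint passes its speed limit or range.

ROBOT

A 6-joint arm with a two-finger parallel gripper is mounted at the origin on the work surface. World frame = base frame: x ahead of the robot, y to its left, z up, the work surface at z = 0. Lengths are in mm, angles in rad, forces in N, time in s.
With the tool pointing down it reaches from about 400 to 925 mm from the base axis. Payload 12.5 kg.
Tool frame: the origin (TCP) lies at the very end of the fingers, on their centre line; the grasp point (between the pads) lies 19 mm behind it (env.grip_point_offset is the distance from the TCP to the grasp point, in mm); z points along the fingers, y is the direction in which the jaws open and shut (so a half turn about z gives the same grasp; the last joint's range is limited). The gripper opens to 95 mm and grips with 3 to 60 N. Pads are 20 mm wide; open, the fingers measure 119 mm over their backs; the gripper's body (75 mm by 180 mm) begins 59 mm behind the grasp point.
Start: joints at [1.115, 0.491, 1.559, -0, 1.092, -0.106], TCP at [214.178, 587.175, 214.661] pointing down, gripper open.
Joint ranges: [-3.1, 3.1], [-0.84, 2.19], [0.05, 2.79], [-1.13, 4.28], [0.06, 2.93], [-2.69, 2.69]. Speed limits (rad/s): [2.22, 2.22, 2.79, 3.14, 3.14, 3.14].

INTERFACE

Orientations are given as [roll, pitch, yaw] about the fixed x, y, z axes, in that order (R = Rz(yaw) Ry(pitch) Rx(roll)).
In Python, from cell import env gives the robot as it stands.
- The arm moves only by the tool drive_tool, never from a script. Its argument "commands" is a list of rows, each an object of numbers: "dx", "dy", "dz": the shift along the world's x, y, z in mm; "yaw": the turn about the world's z in degrees. In form: [{"dx": .., "dy": .., "dz": .., "yaw": ..}, ...]. A call has 1 to 5 rows; each row shifts and turns the commanded pose from where the row before left it; what a row does not reach is not made up. A row lasts 1/12 s, in which the tool goes at most 41.7 mm and 7.16 degrees, less where a joint would pass 70% of its speed; a pose out of reach is approached as far as the arm can. A call with a gripper value outside its range is refused whole. "grip" is the opening, from 0 (shut) to 1 (fully open), set as the call begins (left out, the last holds). The fingers move at their own pace and stop on an object; the grip force is fixed at half the most. Time passes only in rows, so rows that do not move let the fingers close. It gives the time, the measured TCP pose, the force and the opening at its end, in the units of the state.
- env.state(): the state, without advancing time (a new reading comes with each control period).
- env.read_camera(name): name is "scene" or "top" or "wrist"; returns the picture (400x640x3 uint8, red, green, blue); there is no depth.
- env.calibration(name): a dict with "intrinsics" (3x3 intrinsics, pixels), "rvec" (rotation vector, rad) and "tvec" (3), from world to camera coordinates, as OpenCV has them. Camera axes: x right, y down, z forward; pixel columns grow to the right and rows downward; lengths in mm; the calibration is good to about 2 mm. A picture is of the moment at which its call begins: read the wrist's pose just before it. calibration takes no time and is no camera call; for the wrist camera it gives the pose at the moment of the call.
- env.job_done(): hands the job in, once; it reports no verdict.
Trained networks look in the newest picture that a camera, given by its name, has taken for a name from the list of things; names that differ only in an ending like _2 or _b are one class to them, and where a whole thing is asked for, a point or a joint stands for the part that bears it (a point fixed in the world has none). Each returns a list of dicts, best first, with "conf" (0 to 1); they miss things now and then, are a little off and sometimes report something else, mostly with a low value. They report only what shows in the picture. A call takes as long as a camera call. They do not tell look-alikes from the thing itself.
- env.trace(query, camera): "pixels" (400x640 bool, what is visible of it) and "pixel" ([column, row] in pixels, amid what is visible of it).
- env.place_of(query, camera): "pixel" ([column, row] in pixels: a listed point, or the origin of a listed thing).
The state is a dict: "t": time; "joints": joint angles; "qvel": joint speeds; "tau": joint torques, N m; "eef_pos": TCP position; "tcp_rot": TCP orientation; "ft_force": force on the tool from outside, world axes, zero at the start; "moment": the same for the moment, N m; "opening": opening from 0.0 (shut) to 1.0 (fully open).
Only numpy, scipy, OpenCV 4.12 (cv2) and the standard library are available. Lean on these libraries where they do the work, as an engineer would, in place of code of your own. Each camera call takes 0.05 s, during which the arm holds its last target.

## Working session

There is one attempt and no reset: what is moved stays moved. The work goes in short steps, Python scripts to look and compute and a tool call to move; the robot and the scene stay as the last step left them, time stands still between calls to the robot, and variables do not carry over. Pictures are saved under pics/ and viewed, and the job is handed in when it is done.

Besides the shell and the picture viewer there is one more tool, called after "Emit:" by a JSON object that holds its "op" and its "data". drive_tool: Moves the arm, as the interface text tells. Its arguments: {"type":"object","properties":{"commands":{"type":"array"},"grip":{"type":"number"}},"required":["commands"]}

```bash
ls; mkdir -p pics; python3 - <<'E'
from cell import env
import cv2
for n in ['scene','top','wrist']:
    im=env.read_camera(n); cv2.imwrite(f'pics/{n}0.png',im[:,:,::-1])
    c=env.calibration(n); print(n,c['intrinsics'],c['rvec'],c['tvec'])
s=env.state();print(s)
E
```

```text
pics
scene [[414.41375762   0.         321.93821644]
 [  0.         414.41375762 201.36592259]
 [  0.           0.           1.        ]] [ 0.72377106  2.47923735 -1.29252897] [ 507.43079123 -138.55211961  932.85674344]
top [[469.16972318   0.         321.76813274]
 [  0.         469.16972318 196.23971296]
 [  0.           0.           1.        ]] [ 1.96199966 -2.26309697  0.24173197] [ 44.39631016 604.53314962 799.81184789]
wrist [[301.02868849   0.         326.2669433 ]
 [  0.         301.02868849 198.78839821]
 [  0.           0.           1.        ]] [-2.40066398 -1.68036211 -0.21014189] [-625.16774026  -27.63645509  388.76880399]
{'t': 0.15, 'joints': array([ 1.11540154e+00,  4.91392987e-01,  1.55930036e+00, -5.02757207e-06,
        1.09168309e+00, -1.05571252e-01]), 'qvel': array([-0.0002827 , -0.0013234 , -0.00291623,  0.00104948, -0.00134143,
        0.00091132]), 'tau': array([ 2.03899246e-03, -6.12905788e+01, -2.58274394e+01,  6.92803343e-02,
        4.73426096e-02, -1.04861238e-04]), 'eef_pos': array([214.09597207, 587.00721719, 214.2165804 ]), 'tcp_rot': array([-3.14081276e+00, -7.81571737e-05,  2.79177141e+00]), 'ft_force': array([ 0.17811274,  0.33820051, -0.07745372]), 'moment': array([-0.0347791 , -0.00349465, -0.00541685]), 'opening': 0.9989700122708622}
```

View pics/top0.png

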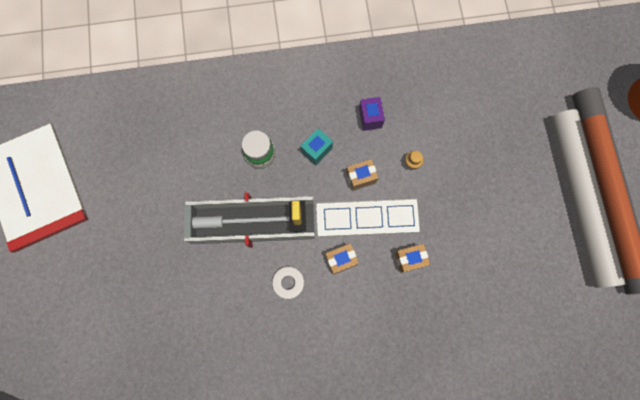

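View pics/scene0.png

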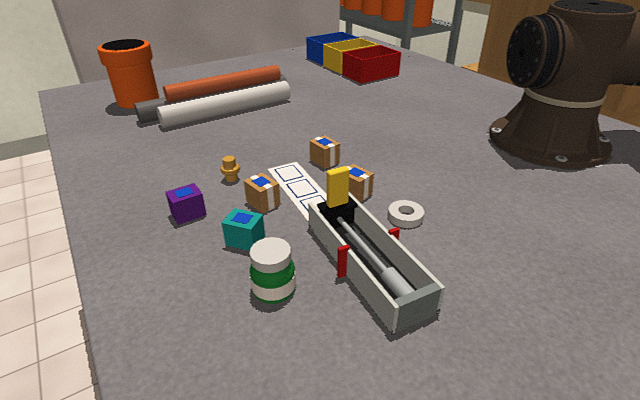

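View pics/wrist0.png

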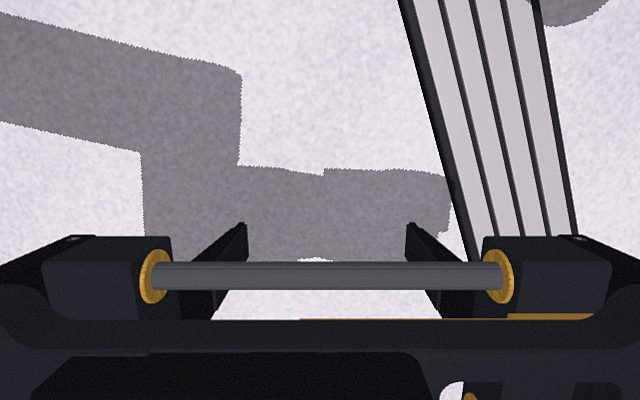

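The top view shows three brown cartons with a white band at about (362,173), (342,258) and (414,257). The purple carton (372,112) and the turquoise one (317,146) are look-alikes. The channel runs from its mouth at (316,218) left to (186,222), with the red marks at x≈247. Next I'll measure.

```bash
cat > h.py <<'E'
from cell import env
import numpy as np, cv2
def p2w(cam,px,z,c=None):
    c=c or env.calibration(cam)
    R,_=cv2.Rodrigues(np.array(c['rvec'],float)); t=np.array(c['tvec'],float).ravel()
    K=np.array(c['intrinsics'])
    px=np.atleast_2d(px).astype(float)
    d=(np.linalg.inv(K)@np.c_[px,np.ones(len(px))].T)
    d=(R.T@d).T; o=-R.T@t
    s=(z-o[2])/d[:,2]
    return o+d*s[:,None]
def w2p(cam,P,c=None):
    c=c or env.calibration(cam)
    return cv2.projectPoints(np.atleast_2d(P).astype(float),np.array(c['rvec'],float),np.array(c['tvec'],float),np.array(c['intrinsics']),None)[0].reshape(-1,2)
E
python3 - <<'E'
from h import *
for cam in ['top','scene']:
    env.read_camera(cam)
    for q,z in [('outline0',0),('outline1',0),('outline2',0),('carton_a',0),('mark',0),('pusher',8),('magazine',0),('paste_jar',0),('tape_roll',0),('brass_nipple',0)]:
        for r in env.place_of(q,cam)[:5]:
            print(cam,q,round(r['conf'],2),np.round(r['pixel'],1),np.round(p2w(cam,r['pixel'],z)[0],1))
im=cv2.imread('pics/top0.png')[90:310,170:450]
cv2.imwrite('pics/crop0.png',cv2.resize(im,None,fx=2.7,fy=2.7,interpolation=cv2.INTER_CUBIC))
print(env.state()['t'])
E
```

```text
top outline0 0.9 [402.9 218.1] [ 552.3 -195.2    0. ]
top outline0 0.89 [336.6 216. ] [574.9 -67.    0. ]
top outline0 0.87 [367.9 217.1] [ 564.  -127.5    0. ]
top outline1 0.9 [402.9 218.1] [ 552.3 -195.2    0. ]
top outline1 0.89 [336.6 216. ] [574.9 -67.    0. ]
top outline1 0.87 [367.9 217.1] [ 564.  -127.5    0. ]
top outline2 0.9 [402.9 218.1] [ 552.3 -195.2    0. ]
top outline2 0.89 [336.6 216. ] [574.9 -67.    0. ]
top outline2 0.87 [367.9 217.1] [ 564.  -127.5    0. ]
top carton_a 0.81 [342.2 259.6] [489.2 -65.1   0. ]
top carton_a 0.78 [361.4 175.1] [ 649.9 -128.5    0. ]
top carton_a 0.76 [371.6 115.7] [ 771.5 -169.4    0. ]
top carton_a 0.7 [405.1 257.5] [ 476.  -185.7    0. ]
top carton_a 0.66 [368.  219.3] [ 559.7 -127.     0. ]
top mark 0.54 [341.3 262.2] [484.6 -62.6   0. ]
top pusher 0.97 [295.7 217.7] [581.5  12.6   8. ]
top pusher 0.64 [337.2 213.6] [578.1 -68.4   8. ]
top pusher 0.54 [369.8 216. ] [ 564.4 -130.5    8. ]
top pusher 0.19 [315.2 220.7] [570.3 -24.1   8. ]
top magazine 0.69 [313.4 219.5] [574.5 -21.    0. ]
top paste_jar 0.56 [261.1 154.4] [721.1  65
[... 542 characters left out ...]
4] [ 563.  -186.1    0. ]
scene outline2 0.67 [298.8 190.7] [ 573.3 -123.6    0. ]
scene carton_a 0.83 [327.5 163. ] [ 472.4 -181.2    0. ]
scene carton_a 0.75 [356.8 194.1] [489.7 -56.2  -0. ]
scene carton_a 0.69 [185.8 215.9] [ 774.  -160.7    0. ]
scene carton_a 0.66 [261.3 201.4] [ 646.9 -129.9   -0. ]
scene carton_a 0.58 [246.1 238.4] [711.6 -50.    0. ]
scene pusher 0.76 [336.4 224.3] [576.8   5.9   8. ]
scene magazine 0.7 [325.7 218.6] [577.5 -25.1   0. ]
scene paste_jar 0.64 [274.9 287.2] [720.7  67.8   0. ]
scene tape_roll 0.96 [404.9 215.4] [459.5  40.3   0. ]
scene tape_roll 0.57 [263.8 199.8] [ 640.9 -132.     0. ]
scene brass_nipple 0.86 [233.8 179.4] [ 659.4 -226.3    0. ]
1.25
```

View pics/crop0.png

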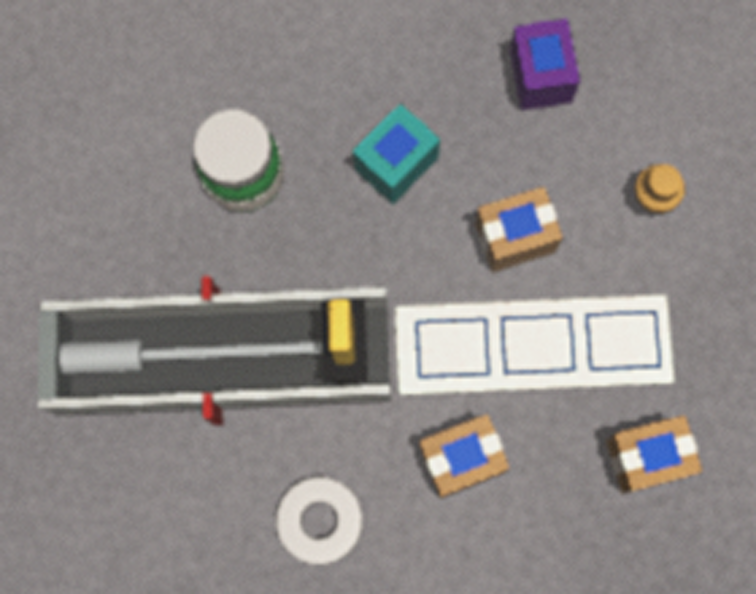

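```bash
cat > fit.py <<'E'
from h import *
from scipy.optimize import minimize
def boxmask(cam,c,x,y,yaw,S=4,dims=(50,40,45),z0=0,sh=None):
    pts=np.array([[sx*dims[0]/2,sy*dims[1]/2,z] for sx in(-1,1) for sy in(-1,1) for z in(z0,z0+dims[2])])
    R=np.array([[np.cos(yaw),-np.sin(yaw),0],[np.sin(yaw),np.cos(yaw),0],[0,0,1]])
    P=pts@R.T+[x,y,0]
    return w2p(cam,P,c)
def fitcarton(mask,cam,c,x0,S=4):
    M=cv2.resize(mask.astype(np.float32),None,fx=S,fy=S,interpolation=cv2.INTER_LINEAR)
    def cost(p):
        uv=boxmask(cam,c,*p[:2],np.deg2rad(p[2]))
        h=cv2.convexHull(((uv+0.5)*S*16).astype(np.int32).reshape(-1,1,2))
        im=np.zeros(M.shape,np.uint8); cv2.fillConvexPoly(im,h,1,shift=4)
        i=np.minimum(im,M).sum(); return -i/(im.sum()+M.sum()-i)
    best=None
    for a in (-20,0,20):
        x=np.array(x0,float); x[2]+=a
        sim=np.array([x,x+[8,0,0],x+[0,8,0],x+[0,0,12]])
        r=minimize(cost,x,method='Nelder-Mead',options=dict(initial_simplex=sim,xatol=.05,fatol=1e-4))
        if best is None or r.fun<best.fun: best=r
    return best.x,-best.fun
def lane(im,c):
    w=((im.min(2)>200)).astype(np.uint8)
    n,l,st,ce=cv2.connectedComponentsWithStats(cv2.morphologyEx(w,cv2.MORPH_CLOSE,np.ones((5,5))))
    return n,l,st,ce
E
python3 - <<'E'
from fit import *
im=env.read_camera('top'); c=env.calibration('top')
n,l,st,ce=lane(im,c)
p=np.array([[336,218],[368,217],[400,217]])
k=l[217,368]; print(st[k])
cn=cv2.findContours((l==k).astype(np.uint8),0,1)[0][0].reshape(-1,2)
W=p2w('top',cn,0,c)[:,:2].astype(np.float32)
r=cv2.minAreaRect(W); print('lane rect',r)
tr=env.trace('carton_a','top'); 
for t in tr:
    m=np.array(t['pixels']); col=im[m].mean(0)
    g=p2w('top',t['pixel'],22)[0]
    x,s=fitcarton(m,'top',c,[g[0],g[1],80]); print(round(t['conf'],2),np.round(t['pixel']),col.astype(int),np.round(x,1),round(s,3))
for q in ['pusher','mark','magazine']:
    for t in env.trace(q,'top'): print(q,t['conf'],t['pixel'],np.array(t['pixels']).sum())
# blue outlines
hsv=cv2.cvtColor(im,cv2.COLOR_RGB2HSV)
inl=cv2.fillPoly(np.zeros(l.shape,np.uint8),[cv2.boxPoints(cv2.minAreaRect(cn)).astype(int)],1)
b=((hsv[...,1]>60)&(inl>0)).astype(np.uint8)
n,l2,st,ce=cv2.connectedComponentsWithStats(b,connectivity=8)
for i in range(1,n):
    if st[i,4]>20:
        ys,xs=np.where(l2==i);w=p2w('top',np.c_[xs,ys],0,c)[:,:2].astype(np.float32)
        print('outline',st[i],cv2.minAreaRect(w))
R=(hsv[...,1]>150)&((hsv[...,0]<6)|(hsv[...,0]>174))
R[:, :200]=0;R[:,300:]=0
n,l2,st,ce=cv2.connectedComponentsWithStats(R.astype(np.uint8))
for i in range(1,n):
    if st[i,4]>5: print('red',st[i],ce[i])
E
```

```text
[ 250  200  169   37 3315]
lane rect ((570.7766723632812, -60.89936828613281), (329.1117858886719, 63.67565155029297), 84.35165405273438)
0.97 [372. 110.] [ 84  63 127] [ 767.8 -163.9   72.9] 0.776
0.88 [317. 150.] [ 61 124 138] [713.9 -45.8 127. ] 0.939
0.86 [411. 260.] [151 139 137] [ 471.5 -191.7   96.6] 0.938
0.85 [362. 176.] [146 132 128] [ 644.7 -124.9  100.5] 0.948
0.74 [340. 262.] [162 148 145] [489.6 -61.6 103. ] 0.942
pusher 0.88 [290.1, 220.9] 772
mark 0.53 [251.3, 240.3] 133
magazine 0.74 [289.8, 220.2] 8724
outline [291 204  11  22 222] ((589.2630615234375, 11.414474487304688), (19.695405960083008, 42.04849624633789), 82.62300109863281)
red [245 193   4   7  24] [246.25 196.  ]
red [245 236   5   9  28] [246.75       240.53571429]
```

```bash
cat >> fit.py <<'E'
def lanefit(im,cam,c,x0,S=4):
    g=cv2.cvtColor(im,cv2.COLOR_RGB2GRAY).astype(np.float32)
    def cost(p):
        a=np.deg2rad(p[2]); R=np.array([[np.cos(a),-np.sin(a)],[np.sin(a),np.cos(a)]])
        def samp(P):
            W=P@R.T+p[:2]; uv=w2p(cam,np.c_[W,np.zeros(len(W))],c).astype(np.float32)
            return cv2.remap(g,uv[:,0].reshape(-1,1),uv[:,1].reshape(-1,1),cv2.INTER_LINEAR)
        return samp(PL).mean()-samp(PI).mean()*0.5-samp(PO).mean()*.5
    def rect(w,h):
        u=np.linspace(-.5,.5,25)
        return np.vstack([np.c_[u*w,0*u+h/2],np.c_[u*w,0*u-h/2],np.c_[0*u+w/2,u*h],np.c_[0*u-w/2,u*h]])
    f=lambda w,h:np.vstack([rect(w,h)+[x,0] for x in(-170,-108,-46)])
    PL=f(52,42);PI=f(44,34);PO=f(58,49)
    x=np.array(x0,float); best=None
    for d in [(0,0),(8,0),(-8,0),(0,8),(0,-8),(4,4),(-4,-4),(-4,4),(4,-4)]:
        y=x+[d[0],d[1],0]
        r=minimize(cost,y,method='Nelder-Mead',options=dict(initial_simplex=[y,y+[4,0,0],y+[0,4,0],y+[0,0,2]],xatol=.02,fatol=1e-3))
        if best is None or r.fun<best.fun: best=r
    return best.x,best.fun
E
python3 - <<'E'
from fit import *
for cam in ['top','scene']:
    im=env.read_camera(cam); c=env.calibration(cam)
    x,f=lanefit(im,cam,c,[578,-20,81]); print(cam,np.round(x,2),f)
    a=np.deg2rad(x[2])
    for u in (-170,-108,-46): print(np.round(x[:2]+u*np.array([np.cos(a),np.sin(a)]),1))
    if cam=='top':
        # red clip tops z=53 ; handle top z=114
        M=np.array([[np.cos(a),np.sin(a)],[-np.sin(a),np.cos(a)]])
        for px in [(246.5,195),(247,237)]: print('red',M@(p2w('top',px,50,c)[0,:2]-x[:2]))
        hsv=cv2.cvtColor(im,cv2.COLOR_RGB2HSV)
        ye=(hsv[...,0]>22)&(hsv[...,0]<34)&(hsv[...,1]>150)
        ye[:,:270]=0; ye[:,320:]=0; ye[:180]=0;ye[250:]=0
        ys,xs=np.where(ye); print(xs.min(),xs.max(),ys.min(),ys.max())
        w=(p2w('top',np.c_[xs,ys],114,c)[:,:2]-x[:2])@M.T; print('yel', w.min(0),w.max(0))
    else:
        for t in env.trace('carton_a',cam):
            m=np.array(t['pixels']); g=p2w(cam,t['pixel'],22)[0]
            print(np.round(t['pixel']),im[m].mean(0).astype(int),[np.round(v,2) for v in fitcarton(m,cam,c,[g[0],g[1],90])])
print(env.state()['t'])
E
```

```text
top [574.78 -21.78  84.32] -58.35279083251953
[ 558.  -190.9]
[ 564.1 -129.2]
[570.2 -67.6]
red [123.58441826 -43.20727222]
red [123.44466147  35.82054222]
292 299 201 219
yel [ 23.47574289 -14.73371421] [36.22984981 16.96292779]
scene [574.21 -22.59  84.53] -74.2177963256836
[ 558.  -191.8]
[ 563.9 -130.1]
[569.8 -68.4]
[327. 150.] [119  98  80] [array([ 475.09, -192.65,  100.4 ]), np.float64(0.93)]
[259. 191.] [121 101  84] [array([ 647.13, -125.2 ,   97.54]), np.float64(0.94)]
[244. 228.] [ 30 103 108] [array([715.58, -48.1 , 127.95]), np.float64(0.93)]
[359. 183.] [118 101  88] [array([482.93, -58.41,  55.5 ]), np.float64(0.79)]
[185. 204.] [67 35 99] [array([ 769.26, -164.61,  101.83]), np.float64(0.86)]
1.65
```

Emit:
{"op": "drive_tool", "data": {"commands": [{"dx":20.5,"dy":-34,"yaw":-3},{"dx":20.5,"dy":-34,"yaw":-3},{"dx":20.5,"dy":-34,"yaw":-3},{"dx":20.5,"dy":-34,"yaw":-3},{"dx":20.5,"dy":-34,"yaw":-3}], "grip": 0.7}}

```text
invalid input
```

Emit:
{"op": "drive_tool", "data": {"commands": [{"dx":20.5,"dy":-34,"yaw":-3},{"dx":20.5,"dy":-34,"yaw":-3},{"dx":20.5,"dy":-34,"yaw":-3},{"dx":20.5,"dy":-34,"yaw":-3},{"dx":20.5,"dy":-34,"yaw":-3}]}}

```text
invalid input
```

Emit:
{"op": "drive_tool", "data": {"commands": [{"dx":20.5,"dy":-34,"yaw":-3},{"dx":20.5,"dy":-34,"yaw":-3},{"dx":20.5,"dy":-34,"yaw":-3},{"dx":20.5,"dy":-34,"yaw":-3},{"dx":20.5,"dy":-34,"yaw":-3}]}}

```text
invalid input
```

Emit:
{"op": "drive_tool", "data": {"commands": [{"dx":20,"dy":-32,"yaw":-3},{"dx":20,"dy":-32,"yaw":-3},{"dx":20,"dy":-32,"yaw":-3},{"dx":0,"dy":0,"yaw":-3},{"dx":0,"dy":0,"yaw":-3}]}}

```text
invalid input
```

```bash
python3 - <<'E'
from fit import *
s=env.state(); print(s['t'],s['eef_pos'],np.rad2deg(s['tcp_rot']),s['joints'])
c=env.calibration('wrist'); im=env.read_camera('wrist')
cv2.imwrite('pics/w1.png',im[:,:,::-1])
print(p2w('wrist',[[320,200],[320,100],[320,10],[10,100]],0,c))
E
```

```text
1.65 [214.18347745 587.15959997 214.6577297 ] [1.79995852e+02 1.86602571e-03 1.59957245e+02] [ 1.11539181e+00  4.90892550e-01  1.55892274e+00 -2.78976507e-05
  1.09170194e+00 -1.05579603e-01]
[[239.80191696 569.61723571   0.        ]
 [122.12192093 613.17985328   0.        ]
 [ 30.86835439 646.95997186   0.        ]
 [ -6.67750044 259.61736744   0.        ]]
```

View pics/w1.png

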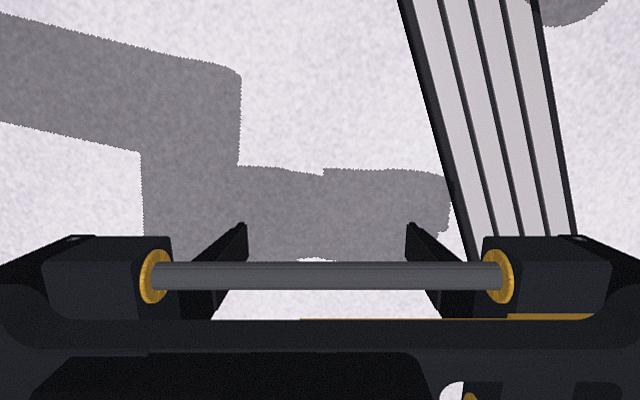

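The first format was refused, so I'll include every key this time.

Emit:
{"op": "drive_tool", "data": {"commands": [{"dx":20.5,"dy":-34,"dz":0,"yaw":-3},{"dx":20.5,"dy":-34,"dz":0,"yaw":-3},{"dx":20.5,"dy":-34,"dz":0,"yaw":-3},{"dx":20.5,"dy":-34,"dz":0,"yaw":-3},{"dx":20.5,"dy":-34,"dz":0,"yaw":-3}], "grip": 0.7}}

```text
t: 2.12
eef_pos: [317.2, 415.6, 214.8]
tcp_rot: [3.141, 0.0, 2.528]
ft_force: [0.1, -0.6, -0.1]
opening: 0.725
```

Emit:
{"op": "drive_tool", "data": {"commands": [{"dx":20.5,"dy":-34,"dz":0,"yaw":-3},{"dx":20.5,"dy":-34,"dz":0,"yaw":-3},{"dx":20.5,"dy":-34,"dz":0,"yaw":-3},{"dx":20.5,"dy":-34,"dz":0,"yaw":-3},{"dx":20.5,"dy":-34,"dz":0,"yaw":-3}]}}

```text
t: 2.53
eef_pos: [419.9, 245.4, 214.9]
tcp_rot: [3.141, 0.0, 2.266]
ft_force: [1.2, 1.0, 0.3]
opening: 0.698
```

Emit:
{"op": "drive_tool", "data": {"commands": [{"dx":20.5,"dy":-34,"dz":0,"yaw":-3},{"dx":20.5,"dy":-34,"dz":0,"yaw":-3},{"dx":20.5,"dy":-34,"dz":0,"yaw":-3},{"dx":20.5,"dy":-34,"dz":0,"yaw":-3},{"dx":20.5,"dy":-34,"dz":0,"yaw":-3}]}}

```text
t: 2.95
eef_pos: [522.4, 75.2, 214.9]
tcp_rot: [3.141, 0.0, 2.004]
ft_force: [-0.4, 0.4, -0.3]
opening: 0.697
```

Emit:
{"op": "drive_tool", "data": {"commands": [{"dx":20.5,"dy":-34,"dz":0,"yaw":-3},{"dx":20.5,"dy":-34,"dz":0,"yaw":-3},{"dx":20.5,"dy":-34,"dz":0,"yaw":-3},{"dx":20.5,"dy":-34,"dz":0,"yaw":-3},{"dx":20.5,"dy":-34,"dz":0,"yaw":-3}]}}

```text
t: 3.37
eef_pos: [624.9, -94.8, 214.7]
tcp_rot: [3.141, 0.0, 1.742]
ft_force: [-0.7, 0.4, -0.5]
opening: 0.7
```

```bash
python3 - <<'E'
from fit import *
s=env.state(); print(s['t'],s['eef_pos'],np.rad2deg(s['tcp_rot']),s['joints'])
c=env.calibration('wrist'); im=env.read_camera('wrist')
cv2.imwrite('pics/w1.png',im[:,:,::-1])
for t in env.trace('carton_a','wrist'):
    m=np.array(t['pixels']); g=p2w('wrist',t['pixel'],22,c)[0]
    print(round(t['conf'],2),np.round(t['pixel']),im[m].mean(0).astype(int),[np.round(v,2) for v in fitcarton(m,'wrist',c,[g[0],g[1],90],S=2)])
x,f=lanefit(im,'wrist',c,[574.5,-22,84.4]); print(x,f)
E
```

```text
3.3667 [624.87024581 -94.83215854 214.73170903] [1.79986062e+02 2.39631643e-03 9.97942938e+01] [-2.55098516e-01  5.00858502e-01  1.54069664e+00  7.00757693e-05
  1.09979871e+00 -4.26072987e-01]
0.93 [411. 156.] [  7  93 115] [array([712.79, -45.31, 128.71]), np.float64(0.95)]
0.91 [336. 210.] [169 163 153] [array([ 644.35, -123.55,   99.67]), np.float64(0.96)]
0.78 [197. 229.] [142 123 101] [array([ 474.49, -174.15,   39.99]), np.float64(0.56)]
0.72 [426. 241.] [ 74  45 137] [array([ 761.34, -151.04,  142.9 ]), np.float64(0.36)]
0.59 [217. 133.] [159 152 139] [array([488.93, -60.62, 103.45]), np.float64(0.95)]
[574.7717139  -21.28564183  83.89130582] -88.15446472167969
```

View pics/w1.png

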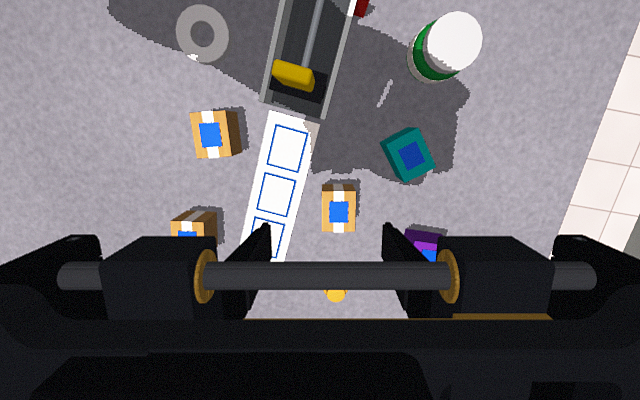

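Emit:
{"op": "drive_tool", "data": {"commands": [{"dx":6.5,"dy":-10,"dz":-40,"yaw":0},{"dx":6.5,"dy":-10,"dz":-40,"yaw":0},{"dx":6.6,"dy":-9.5,"dz":-40,"yaw":0},{"dx":0,"dy":0,"dz":-40,"yaw":0},{"dx":0,"dy":0,"dz":-39,"yaw":0}]}}

```text
t: 3.88
eef_pos: [643.5, -122.3, 14.0]
tcp_rot: [3.141, 0.0, 1.745]
ft_force: [1.0, 0.3, 0.3]
opening: 0.701
```

Emit:
{"op": "drive_tool", "data": {"commands": [{"dx":0,"dy":0,"dz":0,"yaw":0},{"dx":0,"dy":0,"dz":0,"yaw":0},{"dx":0,"dy":0,"dz":0,"yaw":0},{"dx":0,"dy":0,"dz":0,"yaw":0},{"dx":0,"dy":0,"dz":0,"yaw":0}], "grip": 0.3}}

```text
t: 4.3
eef_pos: [644.9, -122.4, 18.7]
tcp_rot: [3.138, 0.002, 1.745]
ft_force: [-0.5, 1.6, 6.2]
opening: 0.418
```

Emit:
{"op": "drive_tool", "data": {"commands": [{"dx":0,"dy":0,"dz":0,"yaw":0},{"dx":0,"dy":0,"dz":0,"yaw":0}]}}

```text
t: 4.47
eef_pos: [644.9, -122.4, 18.7]
tcp_rot: [3.138, 0.002, 1.745]
ft_force: [-1.6, 0.9, 9.1]
opening: 0.415
```

```bash
python3 - <<'E'
from fit import *
s=env.state(); print(s['t'],s['eef_pos'],np.rad2deg(s['tcp_rot']),s['ft_force'],s['moment'],s['opening'])
im=env.read_camera('scene')[80:320,160:440]
cv2.imwrite('pics/s1.png',cv2.resize(im[:,:,::-1],None,fx=2.5,fy=2.5))
E
```

```text
4.4667 [ 644.85918562 -122.43184044   18.66937259] [1.79794568e+02 9.63322493e-02 9.99673770e+01] [-1.55905762  0.8539242   9.07722683] [0.03423065 0.40747215 0.00411856] 0.41540284328364335
```

View pics/s1.png

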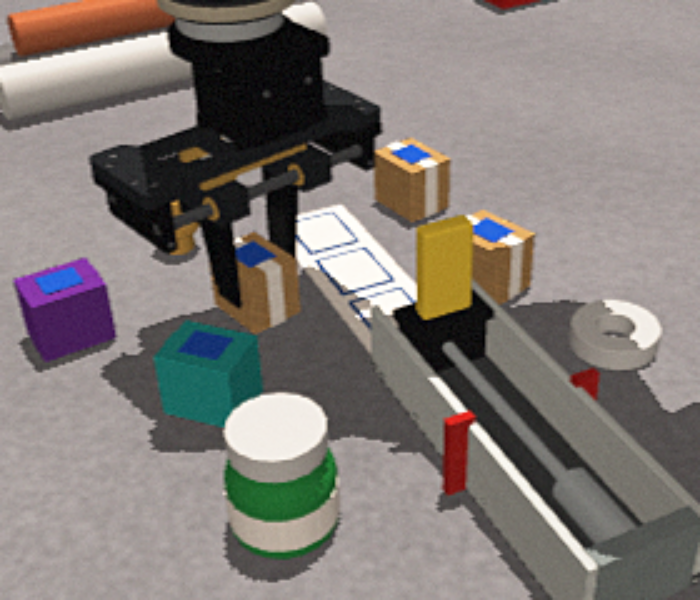

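Emit:
{"op": "drive_tool", "data": {"commands": [{"dx":0,"dy":0,"dz":20,"yaw":0},{"dx":0,"dy":0,"dz":40,"yaw":0},{"dx":-20,"dy":-1.4,"dz":0,"yaw":-4},{"dx":-20,"dy":-1,"dz":0,"yaw":-4},{"dx":-20,"dy":-1,"dz":0,"yaw":-4}]}}

```text
t: 4.93
eef_pos: [583.5, -125.7, 77.9]
tcp_rot: [3.138, 0.001, 1.532]
ft_force: [-0.4, 0.2, -2.0]
opening: 0.418
```

Emit:
{"op": "drive_tool", "data": {"commands": [{"dx":-20,"dy":-2,"dz":0,"yaw":-3.8},{"dx":0,"dy":0,"dz":0,"yaw":0},{"dx":0,"dy":0,"dz":0,"yaw":0}]}}

```text
t: 5.18
eef_pos: [563.8, -127.9, 77.4]
tcp_rot: [3.139, 0.0, 1.469]
ft_force: [0.6, 0.2, -0.9]
opening: 0.423
```

```bash
python3 - <<'E'
from fit import *
s=env.state(); print(s['t'],s['eef_pos'],np.rad2deg(s['tcp_rot']),s['ft_force'],s['moment'],s['opening'])
im=env.read_camera('scene')[80:320,160:440]
cv2.imwrite('pics/s2.png',cv2.resize(im[:,:,::-1],None,fx=2.5,fy=2.5))
E
```

```text
5.1833 [ 563.83844983 -127.93139866   77.37750216] [1.79878529e+02 2.73963789e-02 8.41689340e+01] [ 0.55584465  0.19811752 -0.88012583] [-0.07533466  0.06931719 -0.01015655] 0.4233054899127511
```

View pics/s2.png

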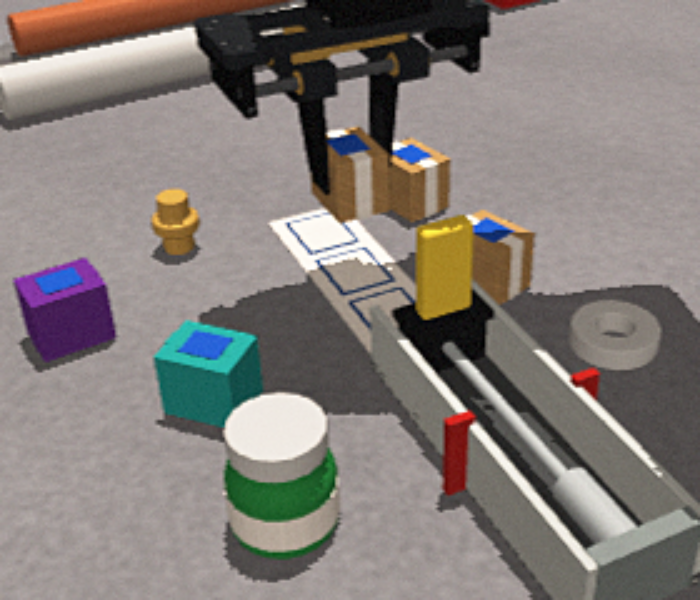

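Emit:
{"op": "drive_tool", "data": {"commands": [{"dx":0,"dy":0,"dz":-35,"yaw":0},{"dx":0,"dy":0,"dz":-15,"yaw":0},{"dx":0,"dy":0,"dz":-5,"yaw":0},{"dx":0,"dy":0,"dz":-2.5,"yaw":0},{"dx":0,"dy":0,"dz":0,"yaw":0}]}}

```text
t: 5.65
eef_pos: [564.4, -127.6, 19.0]
tcp_rot: [3.141, 0.0, 1.47]
ft_force: [1.5, 0.5, -1.8]
opening: 0.423
```

Emit:
{"op": "drive_tool", "data": {"commands": [{"dx":-0.5,"dy":0,"dz":-0.7,"yaw":0},{"dx":0,"dy":0,"dz":0,"yaw":0}]}}

```text
t: 5.82
eef_pos: [564.4, -127.8, 18.6]
tcp_rot: [3.139, 0.0, 1.469]
ft_force: [1.1, 1.6, 3.5]
opening: 0.42
```

Emit:
{"op": "drive_tool", "data": {"commands": [{"dx":0,"dy":0,"dz":0,"yaw":0},{"dx":0,"dy":0,"dz":0,"yaw":0}], "grip": 0.6}}

```text
t: 5.98
eef_pos: [563.6, -127.8, 18.0]
tcp_rot: [3.141, 0.0, 1.469]
ft_force: [-0.5, -0.8, -0.0]
opening: 0.513
```

```bash
python3 - <<'E'
from fit import *
s=env.state(); print(s['t'],s['eef_pos'],np.rad2deg(s['tcp_rot']),s['ft_force'],s['moment'],s['opening'])
E
```

```text
5.9833 [ 563.63992841 -127.78438215   18.00733568] [1.79949217e+02 1.44806940e-02 8.41755085e+01] [-0.49582904 -0.77652479 -0.02384875] [-0.06596932  0.05542693  0.00163349] 0.5127538434658724
```

Emit:
{"op": "drive_tool", "data": {"commands": [{"dx":0,"dy":0,"dz":25,"yaw":0},{"dx":0,"dy":0,"dz":40,"yaw":0},{"dx":-10,"dy":-3,"dz":40,"yaw":3},{"dx":-20,"dy":0,"dz":35,"yaw":5},{"dx":-22,"dy":0,"dz":35,"yaw":5}]}}

```text
t: 6.4
eef_pos: [510.8, -130.8, 194.3]
tcp_rot: [3.141, 0.0, 1.7]
ft_force: [0.5, -1.1, 1.6]
opening: 0.598
```

Emit:
{"op": "drive_tool", "data": {"commands": [{"dx":-18,"dy":10,"dz":10,"yaw":4},{"dx":-5,"dy":10,"dz":0,"yaw":2.2},{"dx":0,"dy":0,"dz":0,"yaw":0},{"dx":0,"dy":0,"dz":0,"yaw":0}]}}

```text
t: 6.73
eef_pos: [488.6, -110.4, 202.0]
tcp_rot: [-3.141, -0.0, 1.803]
ft_force: [0.9, 0.3, 0.3]
opening: 0.599
```

```bash
cat > look.py <<'E'
from fit import *
import sys
s=env.state(); print(s['t'],s['eef_pos'],np.rad2deg(s['tcp_rot']),s['opening'])
c=env.calibration('wrist'); im=env.read_camera('wrist')
cv2.imwrite(f'pics/{sys.argv[1]}.png',im[:,:,::-1])
for cam in ['wrist']+sys.argv[2:]:
  if cam!='wrist': c=env.calibration(cam); im=env.read_camera(cam); cv2.imwrite(f'pics/{sys.argv[1]}{cam}.png',im[:,:,::-1])
  for t in env.trace('carton_a',cam):
    m=np.array(t['pixels']); g=p2w(cam,t['pixel'],22,c)[0]
    x,f=fitcarton(m,cam,c,[g[0],g[1],90],S=2)
    a=np.deg2rad(84.2);d=x[:2]-[574.6,-21.9]
    print(cam,round(t['conf'],2),np.round(t['pixel']),im[m].mean(0).astype(int),np.round(x,2),round(f,2),'mag',np.round([d@[np.cos(a),np.sin(a)],d@[-np.sin(a),np.cos(a)],x[2]-84.2],1))
E
python3 look.py w2 top
```

```text
6.7333 [ 488.58180473 -110.3646933   201.99811806] [-1.79985000e+02 -1.12913855e-02  1.03300007e+02] 0.5987653337477101
wrist 0.97 [528. 175.] [  8 161 181] [712.78 -45.31 127.69] 0.93 mag [  -9.3 -139.8   43.5]
wrist 0.87 [300. 242.] [164 172 160] [ 471.42 -189.89   96.3 ] 0.8 mag [-177.6   85.7   12.1]
wrist 0.66 [385. 213.] [163 161 141] [ 563.87 -128.48   84.34] 0.82 mag [-1.071e+02 -1.000e-01  1.000e-01]
wrist 0.57 [338. 145.] [135 123 126] [488.65 -60.78 102.98] 0.95 mag [-47.4  81.6  18.8]
top 0.94 [372. 112.] [107  80 157] [ 767.56 -163.63   72.4 ] 0.78 mag [-121.5 -206.3  -11.8]
top 0.62 [316. 150.] [ 74 151 169] [712.76 -45.8  127.82] 0.9 mag [  -9.8 -139.9   43.6]
top 0.49 [332. 259.] [132 115 100] [485.21 -35.89 124.82] 0.23 mag [-22.9  87.5  40.6]
```

View pics/w2.png

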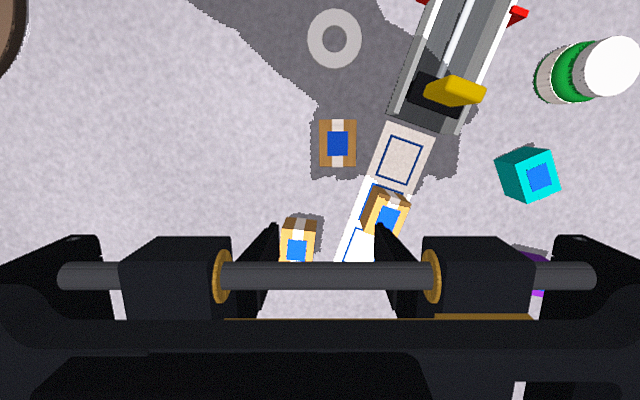

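Emit:
{"op": "drive_tool", "data": {"commands": [{"dx":1.9,"dy":14,"dz":-38,"yaw":0},{"dx":0,"dy":14,"dz":-38,"yaw":0},{"dx":0,"dy":13.8,"dz":-38,"yaw":0},{"dx":0,"dy":0,"dz":-38,"yaw":0},{"dx":0,"dy":0,"dz":-30,"yaw":0}]}}

```text
t: 7.35
eef_pos: [489.6, -68.2, 17.5]
tcp_rot: [-3.14, -0.001, 1.804]
ft_force: [0.8, 0.1, -0.1]
opening: 0.601
```

Emit:
{"op": "drive_tool", "data": {"commands": [{"dx":0,"dy":0,"dz":0,"yaw":0},{"dx":0,"dy":0,"dz":0,"yaw":0},{"dx":0,"dy":0,"dz":0,"yaw":0},{"dx":0,"dy":0,"dz":0,"yaw":0},{"dx":0,"dy":0,"dz":0,"yaw":0}], "grip": 0.3}}

```text
t: 7.77
eef_pos: [491.0, -69.2, 22.2]
tcp_rot: [3.139, 0.001, 1.804]
ft_force: [0.2, -0.3, -0.5]
opening: 0.421
```

```bash
python3 - <<'E'
from fit import *
s=env.state(); print(s['t'],s['eef_pos'],np.rad2deg(s['tcp_rot']),s['ft_force'],s['moment'],s['opening'])
E
```

```text
7.7667 [490.98032157 -69.21920313  22.23871252] [1.79849457e+02 8.19584131e-02 1.03344056e+02] [ 0.21881648 -0.28260299 -0.47546215] [-0.10850368  0.0412341   0.00159997] 0.42104721061939254
```

Emit:
{"op": "drive_tool", "data": {"commands": [{"dx":0,"dy":0,"dz":20,"yaw":0},{"dx":0,"dy":0,"dz":40,"yaw":0},{"dx":19.5,"dy":-1.6,"dz":0,"yaw":-5},{"dx":19.5,"dy":-2,"dz":0,"yaw":-5},{"dx":19.5,"dy":-2,"dz":0,"yaw":-5}]}}

```text
t: 8.18
eef_pos: [550.0, -74.8, 83.2]
tcp_rot: [3.138, 0.001, 1.538]
ft_force: [-0.9, 0.2, -1.1]
opening: 0.42
```

Emit:
{"op": "drive_tool", "data": {"commands": [{"dx":19.5,"dy":-2,"dz":0,"yaw":-4.1},{"dx":0,"dy":0,"dz":0,"yaw":0},{"dx":0,"dy":0,"dz":0,"yaw":0}]}}

```text
t: 8.43
eef_pos: [568.5, -76.6, 81.5]
tcp_rot: [3.14, 0.0, 1.472]
ft_force: [-0.5, -0.1, -1.2]
opening: 0.419
```

```bash
python3 - <<'E'
from fit import *
s=env.state(); print(s['t'],s['eef_pos'],np.rad2deg(s['tcp_rot']),s['ft_force'],s['moment'],s['opening'])
E
```

```text
8.4333 [568.53623044 -76.59401443  81.50236342] [1.79911891e+02 1.47567143e-02 8.43120036e+01] [-0.46433052 -0.0928006  -1.1877754 ] [-0.095019    0.08225686 -0.02423059] 0.4192280228492
```

Emit:
{"op": "drive_tool", "data": {"commands": [{"dx":0.4,"dy":-0.2,"dz":-35,"yaw":0},{"dx":0,"dy":0,"dz":-15,"yaw":0},{"dx":0,"dy":0,"dz":-5,"yaw":0},{"dx":0,"dy":0,"dz":-4.2,"yaw":0},{"dx":0,"dy":0,"dz":0,"yaw":0}]}}

```text
t: 8.85
eef_pos: [568.1, -76.7, 22.2]
tcp_rot: [-3.141, 0.0, 1.471]
ft_force: [-0.4, 0.8, -1.8]
opening: 0.421
```

Emit:
{"op": "drive_tool", "data": {"commands": [{"dx":0,"dy":0,"dz":0,"yaw":0}]}}

```text
t: 8.93
eef_pos: [568.7, -76.8, 22.5]
tcp_rot: [3.14, 0.0, 1.471]
ft_force: [0.5, -0.0, -0.8]
opening: 0.419
```

Emit:
{"op": "drive_tool", "data": {"commands": [{"dx":0.3,"dy":0,"dz":-0.6,"yaw":0},{"dx":0,"dy":0,"dz":0,"yaw":0}]}}

```text
t: 9.1
eef_pos: [569.2, -76.8, 21.6]
tcp_rot: [3.14, 0.0, 1.471]
ft_force: [-0.6, 1.2, 3.2]
opening: 0.416
```

Emit:
{"op": "drive_tool", "data": {"commands": [{"dx":0,"dy":0,"dz":0,"yaw":0},{"dx":0,"dy":0,"dz":0,"yaw":0},{"dx":0,"dy":0,"dz":0,"yaw":0}], "grip": 0.6}}

```text
t: 9.35
eef_pos: [568.9, -76.7, 21.0]
tcp_rot: [3.141, 0.0, 1.471]
ft_force: [-0.1, 1.1, 0.3]
opening: 0.566
```

Emit:
{"op": "drive_tool", "data": {"commands": [{"dx":0,"dy":0,"dz":25,"yaw":0},{"dx":0,"dy":0,"dz":40,"yaw":0},{"dx":-6,"dy":-30,"dz":25,"yaw":2},{"dx":-10,"dy":-38,"dz":10,"yaw":2},{"dx":-20,"dy":-33,"dz":0,"yaw":2}]}}

```text
t: 9.77
eef_pos: [534.8, -179.4, 123.8]
tcp_rot: [3.136, 0.003, 1.579]
ft_force: [0.5, -1.4, -0.4]
opening: 0.6
```

Emit:
{"op": "drive_tool", "data": {"commands": [{"dx":-28,"dy":-22,"dz":0,"yaw":3},{"dx":-28,"dy":-15,"dz":0,"yaw":3},{"dx":-4,"dy":-15,"dz":0,"yaw":0},{"dx":0,"dy":0,"dz":0,"yaw":0},{"dx":0,"dy":0,"dz":0,"yaw":0}]}}

```text
t: 10.18
eef_pos: [472.9, -230.2, 121.0]
tcp_rot: [3.141, 0.0, 1.678]
ft_force: [-0.8, -0.1, -0.8]
opening: 0.601
```

```bash
python3 look.py w3
```

```text
10.1833 [ 472.86145015 -230.22326537  120.95538598] [1.79968532e+02 1.33358085e-02 9.61405982e+01] 0.6005725885368699
wrist 0.96 [620.  24.] [  3 106 105] [719.64 -44.93  37.97] 0.91 mag [  -8.3 -146.6  -46.2]
wrist 0.84 [449.  96.] [129 114 109] [ 563.32 -129.55   83.89] 0.94 mag [-108.2    0.3   -0.3]
wrist 0.83 [467.  29.] [146 145 133] [569.41 -67.8   84.64] 0.98 mag [-46.2   0.5   0.4]
wrist 0.58 [331. 161.] [136 125 128] [ 471.2  -191.38   95.1 ] 0.94 mag [-179.1   85.7   10.9]
```

View pics/w3.png

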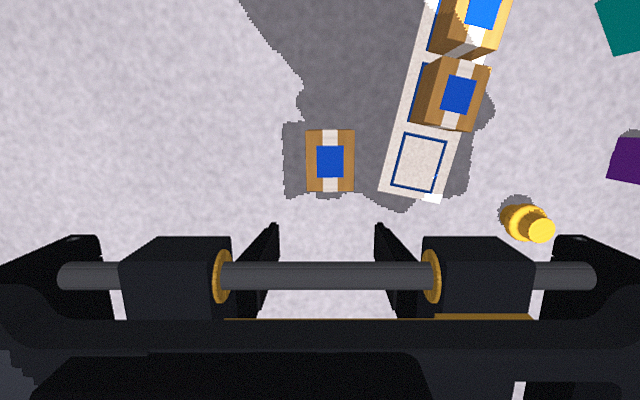

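Emit:
{"op": "drive_tool", "data": {"commands": [{"dx":-1.6,"dy":19.5,"dz":0,"yaw":0},{"dx":0,"dy":19.4,"dz":-31,"yaw":0},{"dx":0,"dy":0,"dz":-35,"yaw":0},{"dx":0,"dy":0,"dz":-32,"yaw":0},{"dx":0,"dy":0,"dz":0,"yaw":0}]}}

```text
t: 10.7
eef_pos: [469.8, -188.4, 18.4]
tcp_rot: [-3.136, -0.004, 1.682]
ft_force: [-0.1, 0.1, -1.1]
opening: 0.602
```

Emit:
{"op": "drive_tool", "data": {"commands": [{"dx":0,"dy":0,"dz":0,"yaw":0},{"dx":0,"dy":0,"dz":0,"yaw":0},{"dx":0,"dy":0,"dz":0,"yaw":0},{"dx":0,"dy":0,"dz":0,"yaw":0},{"dx":0,"dy":0,"dz":0,"yaw":0}], "grip": 0.3}}

```text
t: 11.12
eef_pos: [472.1, -191.1, 24.5]
tcp_rot: [3.139, 0.002, 1.68]
ft_force: [0.9, 1.6, 7.5]
opening: 0.417
```

```bash
python3 - <<'E'
from fit import *
s=env.state(); print(s['t'],s['eef_pos'],np.rad2deg(s['tcp_rot']),s['ft_force'],s['moment'],s['opening'])
E
```

```text
11.1167 [ 472.10921605 -191.10507694   24.51522648] [1.79847336e+02 9.44139373e-02 9.62492543e+01] [0.88309891 1.63691491 7.54908101] [ 0.35235229 -0.10059058  0.00710096] 0.41748079262367815
```

Emit:
{"op": "drive_tool", "data": {"commands": [{"dx":0,"dy":0,"dz":20,"yaw":0},{"dx":0,"dy":0,"dz":40,"yaw":0},{"dx":21,"dy":0,"dz":0,"yaw":-3},{"dx":21,"dy":0,"dz":0,"yaw":-3},{"dx":21,"dy":0,"dz":0,"yaw":-3}]}}

```text
t: 11.53
eef_pos: [535.4, -191.1, 85.0]
tcp_rot: [3.139, 0.001, 1.52]
ft_force: [-0.2, -0.6, -1.6]
opening: 0.421
```

Emit:
{"op": "drive_tool", "data": {"commands": [{"dx":21,"dy":0,"dz":0,"yaw":-3},{"dx":0,"dy":0,"dz":0,"yaw":0},{"dx":0,"dy":0,"dz":0,"yaw":0}]}}

```text
t: 11.78
eef_pos: [555.5, -190.7, 83.4]
tcp_rot: [3.141, 0.0, 1.472]
ft_force: [-0.6, 0.4, -2.0]
opening: 0.421
```

```bash
python3 - <<'E'
from fit import *
s=env.state(); print(s['t'],s['eef_pos'],np.rad2deg(s['tcp_rot']),s['ft_force'],s['moment'],s['opening'])
E
```

```text
11.7833 [ 555.54750065 -190.70441917   83.38363806] [1.79949570e+02 1.96386397e-02 8.43211160e+01] [-0.56956371  0.42245953 -2.03969689] [-0.08692525  0.08656512  0.02345469] 0.42090357114928134
```

Settled ground height is about 23.5 to 24.

Emit:
{"op": "drive_tool", "data": {"commands": [{"dx":1.6,"dy":-0.6,"dz":-35,"yaw":-0.1},{"dx":0,"dy":0,"dz":-15,"yaw":0},{"dx":0,"dy":0,"dz":-5,"yaw":0},{"dx":0,"dy":0,"dz":-4,"yaw":0},{"dx":0,"dy":0,"dz":0,"yaw":0}]}}

```text
t: 12.2
eef_pos: [556.2, -191.5, 24.8]
tcp_rot: [-3.141, -0.0, 1.469]
ft_force: [1.1, -0.4, -1.2]
opening: 0.422
```

Emit:
{"op": "drive_tool", "data": {"commands": [{"dx":0,"dy":0,"dz":0,"yaw":0}]}}

```text
t: 12.28
eef_pos: [556.8, -191.6, 25.0]
tcp_rot: [3.14, 0.0, 1.469]
ft_force: [-0.4, -0.1, -1.2]
opening: 0.421
```

Emit:
{"op": "drive_tool", "data": {"commands": [{"dx":0.2,"dy":0.2,"dz":-0.8,"yaw":0},{"dx":0,"dy":0,"dz":0,"yaw":0}]}}

```text
t: 12.45
eef_pos: [557.2, -191.5, 24.3]
tcp_rot: [3.14, 0.001, 1.469]
ft_force: [-2.6, -0.3, 7.4]
opening: 0.423
```

Emit:
{"op": "drive_tool", "data": {"commands": [{"dx":0,"dy":0,"dz":0,"yaw":0},{"dx":0,"dy":0,"dz":0,"yaw":0},{"dx":0,"dy":0,"dz":0,"yaw":0}], "grip": 0.6}}

```text
t: 12.7
eef_pos: [557.2, -191.3, 23.3]
tcp_rot: [3.141, 0.0, 1.469]
ft_force: [-0.6, -0.2, -0.4]
opening: 0.567
```

Emit:
{"op": "drive_tool", "data": {"commands": [{"dx":0,"dy":0,"dz":25,"yaw":0},{"dx":0,"dy":0,"dz":40,"yaw":0},{"dx":0,"dy":-10,"dz":40,"yaw":0},{"dx":0,"dy":-20,"dz":35,"yaw":0},{"dx":0,"dy":-15,"dz":35,"yaw":0}]}}

```text
t: 13.12
eef_pos: [556.9, -236.7, 200.3]
tcp_rot: [3.141, 0.0, 1.47]
ft_force: [-0.1, -0.1, -0.4]
opening: 0.598
```

Emit:
{"op": "drive_tool", "data": {"commands": [{"dx":0,"dy":0,"dz":0,"yaw":0},{"dx":0,"dy":0,"dz":0,"yaw":0}]}}

```text
t: 13.28
eef_pos: [557.5, -237.1, 199.8]
tcp_rot: [3.138, 0.001, 1.468]
ft_force: [-1.0, -0.2, -1.1]
opening: 0.6
```

```bash
python3 look.py w4 scene; python3 - <<'E'
import cv2
im=cv2.imread('pics/w4scene.png')[80:320,160:440]
cv2.imwrite('pics/w4s.png',cv2.resize(im,None,fx=2.5,fy=2.5))
E
```

```text
13.2833 [ 557.45565844 -237.06873439  199.83410659] [1.79789431e+02 8.47051451e-02 8.40952068e+01] 0.6004761672311825
wrist 0.94 [322.  25.] [117 110 118] [570.12 -67.55  84.26] 0.97 mag [-45.9  -0.2   0.1]
wrist 0.94 [511.  98.] [116  70 195] [ 769.78 -164.41   97.86] 0.74 mag [-122.1 -208.6   13.7]
wrist 0.76 [322. 148.] [134 123 126] [ 557.16 -191.14   83.73] 0.95 mag [-170.1    0.3   -0.5]
wrist 0.67 [322.  84.] [135 124 125] [ 564.08 -129.04   85.  ] 0.95 mag [-107.7   -0.4    0.8]
wrist 0.64 [453.   6.] [  6 125 125] [720.17 -45.84  37.77] 0.95 mag [  -9.1 -147.2  -46.4]
scene 0.97 [295. 172.] [98 79 64] [ 565.85 -136.9    78.74] 0.64 mag [-115.3   -2.9   -5.5]
scene 0.84 [243. 230.] [ 30 113 118] [715.75 -48.1  133.  ] 0.88 mag [ -11.8 -143.1   48.8]
scene 0.77 [284. 157.] [98 80 66] [ 558.75 -200.63   77.13] 0.62 mag [-179.4   -2.3   -7.1]
scene 0.67 [182. 203.] [ 75  39 110] [ 768.99 -165.4   100.68] 0.86 mag [-123.1 -207.9   16.5]
scene 0.65 [312. 191.] [103  86  73] [570.08 -83.99  69.62] 0.77 mag [-62.2  -1.8 -14.6]
```

View pics/w4.png

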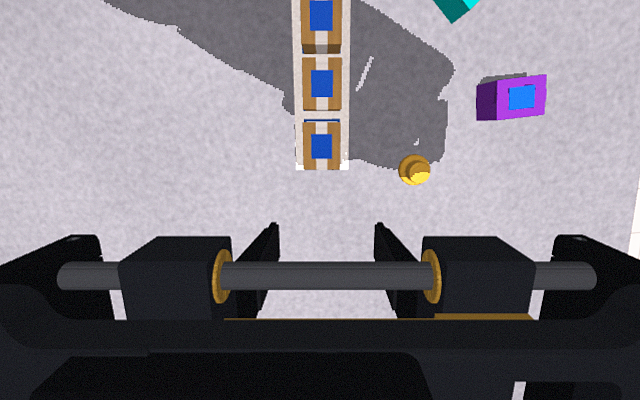

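View pics/w4s.png

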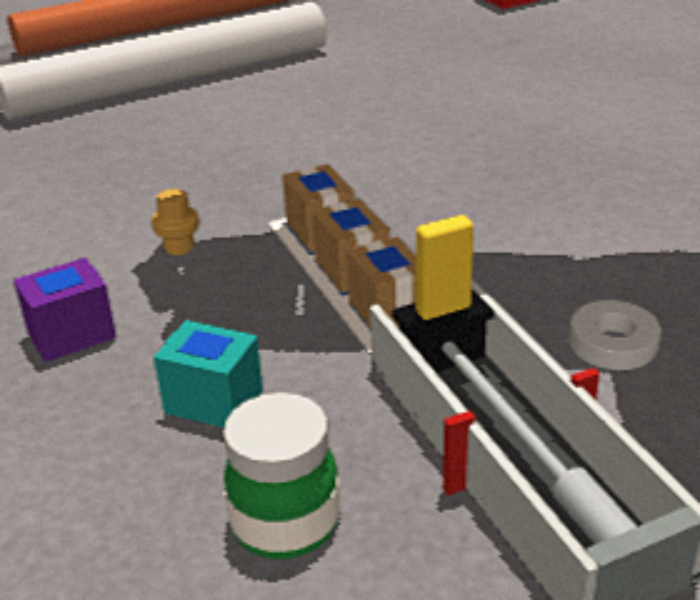

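Emit:
{"op": "drive_tool", "data": {"commands": [{"dx":4,"dy":38,"dz":5,"yaw":0},{"dx":4,"dy":38,"dz":5,"yaw":0},{"dx":4,"dy":38,"dz":5,"yaw":0},{"dx":4,"dy":38,"dz":5,"yaw":0},{"dx":4,"dy":38,"dz":5,"yaw":0}]}}

```text
t: 13.9
eef_pos: [576.6, -44.0, 222.0]
tcp_rot: [-3.14, -0.0, 1.469]
ft_force: [0.4, 0.2, -0.1]
opening: 0.6
```

Emit:
{"op": "drive_tool", "data": {"commands": [{"dx":0,"dy":35,"dz":5,"yaw":0},{"dx":0,"dy":0,"dz":0,"yaw":0},{"dx":0,"dy":0,"dz":0,"yaw":0},{"dx":0,"dy":0,"dz":0,"yaw":0}]}}

```text
t: 14.23
eef_pos: [576.8, -11.2, 227.1]
tcp_rot: [-3.14, 0.0, 1.47]
ft_force: [-0.0, -0.0, -0.3]
opening: 0.6
```

```bash
python3 - <<'E'
from fit import *
s=env.state(); print(s['t'],s['eef_pos'],np.rad2deg(s['tcp_rot']),s['opening'])
c=env.calibration('wrist'); im=env.read_camera('wrist'); cv2.imwrite('pics/w5.png',im[:,:,::-1])
np.save('w5.npy',im); np.savez('w5c.npz',**c)
for q,z in (('mark',0),('pusher',8),('magazine',0)):
    for r in env.place_of(q,'wrist'):
        w=p2w('wrist',r['pixel'],z,c)[0]
        a=np.deg2rad(84.2);d=w[:2]-[574.6,-21.9]
        print(q,r['conf'],r['pixel'],w,d@[np.cos(a),np.sin(a)],d@[-np.sin(a),np.cos(a)])
E
```

```text
14.2333 [576.7871042  -11.15480465 227.07265686] [-1.79915472e+02  9.79410995e-03  8.42106612e+01] 0.6003914476578042
mark 0.51 [434.5, 104.3] [721.08504546  66.13470605   0.        ] 102.38726703849568 -136.8386844424939
pusher 0.83 [325.0, 161.3] [576.89132017   9.60408261   8.        ] 31.574356370914074 0.9040956950945978
magazine 0.57 [322.8, 182.4] [570.94744773 -19.22085486   0.        ] 2.2963164126944164 3.9045982823464684
```

View pics/w5.png

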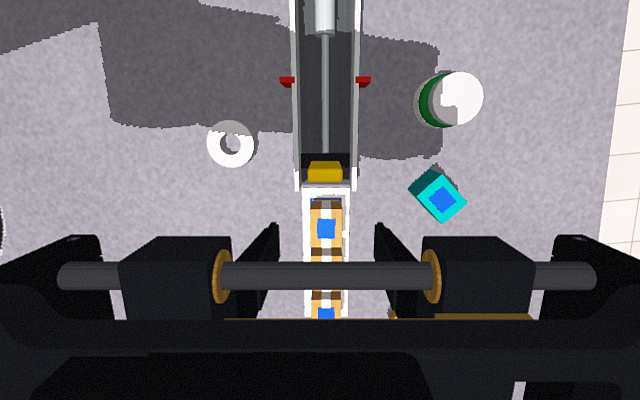

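```bash
python3 - <<'E'
from fit import *
im=np.load('w5.npy'); c=dict(np.load('w5c.npz'))
cr=im[60:110,265:385]; cv2.imwrite('pics/cr5.png',cv2.resize(cr[:,:,::-1],None,fx=6,fy=6,interpolation=cv2.INTER_NEAREST))
a=np.deg2rad(84.2);M=np.array([[np.cos(a),np.sin(a)],[-np.sin(a),np.cos(a)]])
hsv=cv2.cvtColor(im,cv2.COLOR_RGB2HSV)
R=((hsv[...,1]>130)&((hsv[...,0]<8)|(hsv[...,0]>172))).astype(np.uint8)
n,l,st,ce=cv2.connectedComponentsWithStats(R)
for i in range(1,n):
    if st[i,4]>15 and st[i,1]<150:
        print(st[i],ce[i])
        x0,y0,w,h=st[i,:4]
        for y in (y0-.5,y0+h-.5):
            for z in (0,53):
                print(y,z,[np.round(M@(p2w('wrist',(x,y),z,c)[0,:2]-[574.6,-21.9]),1) for x in (x0-.5,x0+w-.5)])
        print(im[y0:y0+h, x0+w//2])
E
```

```text
[279  76  15  12 136] [286.20588235  80.625     ]
75.5 0 [array([136.2,  58.1]), array([136.2,  39.7])]
75.5 53 [array([128.7,  50.2]), array([128.7,  34.2])]
87.5 0 [array([122.2,  58.7]), array([122.2,  40. ])]
87.5 53 [array([116.6,  50.7]), array([116.6,  34.5])]
[[129  58  60]
 [151  13   6]
 [156  14  14]
 [151  13   7]
 [151   9   3]
 [158  19  17]
 [119  17   8]
 [ 88  14  10]
 [ 81   9   5]
 [ 86  11   4]
 [ 88   7   5]
 [ 85  11  12]]
[356  76  15  12 141] [362.97163121  80.67375887]
75.5 0 [array([136.2, -36.6]), array([136.2, -55.1])]
75.5 53 [array([128.7, -31.9]), array([128.7, -47.9])]
87.5 0 [array([122.3, -37. ]), array([122.3, -55.6])]
87.5 53 [array([116.6, -32.2]), array([116.6, -48.3])]
[[142  41  45]
 [154  11  13]
 [154  17   9]
 [150  16  12]
 [155  18  11]
 [160  15   7]
 [103   5   5]
 [ 82  11   9]
 [ 88  18  18]
 [ 84   7   9]
 [ 81   0   0]
 [ 82  32  33]]
```

View pics/cr5.png

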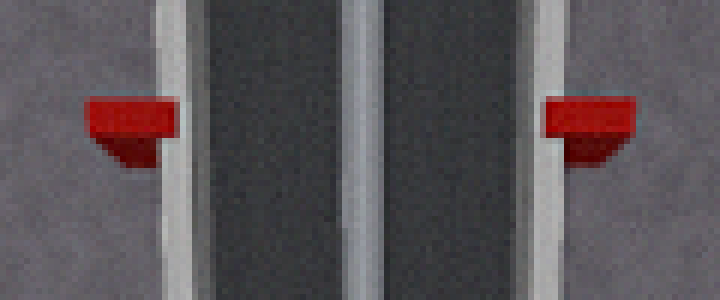

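Emit:
{"op": "drive_tool", "data": {"commands": [{"dx":0.2,"dy":5,"dz":0,"yaw":7},{"dx":0.2,"dy":5,"dz":0,"yaw":7},{"dx":0.2,"dy":5,"dz":0,"yaw":7},{"dx":0.2,"dy":4,"dz":0,"yaw":7},{"dx":0,"dy":0,"dz":0,"yaw":7}]}}

```text
t: 14.85
eef_pos: [577.8, 7.4, 227.8]
tcp_rot: [-3.141, -0.0, 2.085]
ft_force: [-0.1, -1.2, 0.2]
opening: 0.602
```

Emit:
{"op": "drive_tool", "data": {"commands": [{"dx":0,"dy":0,"dz":0,"yaw":7},{"dx":0,"dy":0,"dz":0,"yaw":7},{"dx":0,"dy":0,"dz":0,"yaw":7},{"dx":0,"dy":0,"dz":0,"yaw":7},{"dx":0,"dy":0,"dz":0,"yaw":7}]}}

```text
t: 15.27
eef_pos: [577.8, 6.8, 227.8]
tcp_rot: [-3.142, -0.0, 2.695]
ft_force: [-0.5, -0.9, 0.1]
opening: 0.598
```

Emit:
{"op": "drive_tool", "data": {"commands": [{"dx":0,"dy":0,"dz":0,"yaw":7},{"dx":0,"dy":0,"dz":-20,"yaw":7},{"dx":0,"dy":0,"dz":-25,"yaw":6},{"dx":0,"dy":0,"dz":-25,"yaw":0},{"dx":0,"dy":0,"dz":0,"yaw":0}]}}

```text
t: 15.68
eef_pos: [575.9, 7.1, 153.9]
tcp_rot: [3.142, -0.007, 3.038]
ft_force: [0.4, 0.7, -0.0]
opening: 0.603
```

Emit:
{"op": "drive_tool", "data": {"commands": [{"dx":0,"dy":0,"dz":0,"yaw":0}]}}

```text
t: 15.77
eef_pos: [577.6, 7.1, 157.5]
tcp_rot: [3.142, -0.002, 3.038]
ft_force: [0.2, -0.3, 0.8]
opening: 0.595
```

```bash
python3 - <<'E'
from fit import *
s=env.state(); print(s['t'],s['eef_pos'],np.rad2deg(s['tcp_rot']),s['joints'],s['opening'])
im=env.read_camera('scene')[80:320,160:440]
cv2.imwrite('pics/s6.png',cv2.resize(im[:,:,::-1],None,fx=2.5,fy=2.5))
E
```

```text
15.7667 [577.57333518   7.11518726 157.49227222] [ 1.79995449e+02 -1.31287023e-01  1.74048897e+02] [-1.02059482e-01  4.88896894e-01  1.73975585e+00  1.05419694e-04
  9.15231157e-01 -1.56905374e+00] 0.5952586143064825
```

View pics/s6.png

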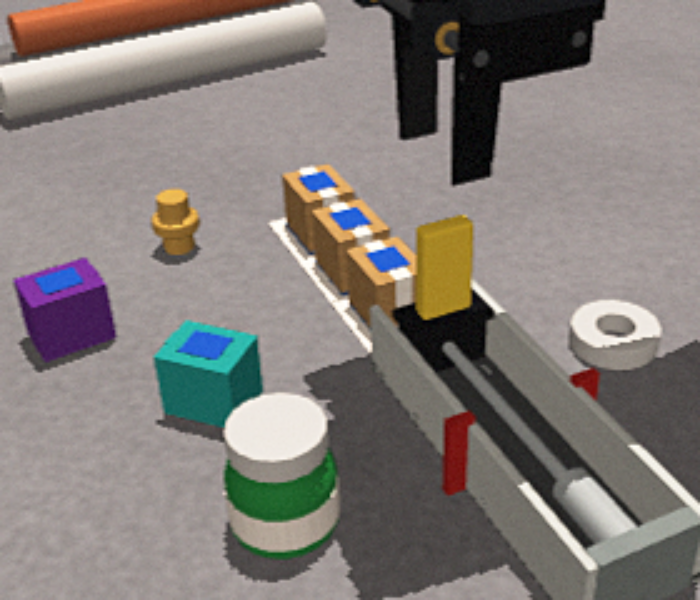

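Emit:
{"op": "drive_tool", "data": {"commands": [{"dx":0,"dy":0.8,"dz":-30,"yaw":0.1},{"dx":0,"dy":0,"dz":-30,"yaw":0},{"dx":0,"dy":0,"dz":-18,"yaw":0},{"dx":0,"dy":0,"dz":0,"yaw":0},{"dx":0,"dy":0,"dz":0,"yaw":0}]}}

```text
t: 16.23
eef_pos: [578.5, 8.4, 81.1]
tcp_rot: [3.141, 0.001, 3.041]
ft_force: [-0.2, -0.0, 0.5]
opening: 0.602
```

Emit:
{"op": "drive_tool", "data": {"commands": [{"dx":0,"dy":0,"dz":0,"yaw":0},{"dx":0,"dy":0,"dz":0,"yaw":0},{"dx":0,"dy":0,"dz":0,"yaw":0},{"dx":0,"dy":0,"dz":0,"yaw":0},{"dx":0,"dy":0,"dz":0,"yaw":0}], "grip": 0}}

```text
t: 16.65
eef_pos: [578.1, 8.6, 80.7]
tcp_rot: [3.141, 0.001, 3.041]
ft_force: [0.1, -0.2, -0.3]
opening: 0.306
```

Emit:
{"op": "drive_tool", "data": {"commands": [{"dx":0,"dy":0,"dz":0,"yaw":0},{"dx":0,"dy":0,"dz":0,"yaw":0},{"dx":0,"dy":0,"dz":0,"yaw":0},{"dx":0,"dy":0,"dz":0,"yaw":0},{"dx":0,"dy":0,"dz":0,"yaw":0}]}}

```text
t: 17.07
eef_pos: [577.9, 8.7, 80.1]
tcp_rot: [3.141, 0.0, 3.042]
ft_force: [-1.0, 0.8, 2.1]
opening: 0.15
```

```bash
cat > st.py <<'E'
from fit import *
s=env.state(); a=np.deg2rad(84.2);d=s['eef_pos'][:2]-[574.6,-21.9]
print(s['t'],s['eef_pos'],np.rad2deg(s['tcp_rot']),s['ft_force'],s['moment'],s['opening'],'mag',d@[np.cos(a),np.sin(a)],d@[-np.sin(a),np.cos(a)])
E
python3 st.py
```

```text
17.0667 [577.87948071   8.67922585  80.08957833] [1.79993331e+02 5.12097414e-03 1.74266756e+02] [-1.00990264  0.80241882  2.06585845] [0.17374785 0.07815308 0.05107462] 0.150004334324414 mag 30.754094068308305 -0.17246875409041318
```

Emit:
{"op": "drive_tool", "data": {"commands": [{"dx":0.7,"dy":7,"dz":0,"yaw":0},{"dx":1.2,"dy":12,"dz":0,"yaw":0},{"dx":1.2,"dy":12,"dz":0,"yaw":0},{"dx":1.2,"dy":12,"dz":0,"yaw":0},{"dx":1.2,"dy":12,"dz":0,"yaw":0}]}}

```text
t: 17.48
eef_pos: [583.3, 63.8, 80.1]
tcp_rot: [-3.141, -0.0, 3.042]
ft_force: [0.1, -8.0, 3.2]
opening: 0.146
```

Emit:
{"op": "drive_tool", "data": {"commands": [{"dx":1.2,"dy":12,"dz":0,"yaw":0},{"dx":1.2,"dy":12,"dz":0,"yaw":0},{"dx":1,"dy":9,"dz":0,"yaw":0},{"dx":0.5,"dy":5,"dz":0,"yaw":0},{"dx":0,"dy":0,"dz":0,"yaw":0}]}}

```text
t: 17.9
eef_pos: [587.2, 102.1, 80.1]
tcp_rot: [-3.141, -0.0, 3.043]
ft_force: [-1.5, -7.8, 4.2]
opening: 0.143
```

Emit:
{"op": "drive_tool", "data": {"commands": [{"dx":0,"dy":0,"dz":0,"yaw":0},{"dx":0,"dy":0,"dz":0,"yaw":0},{"dx":0,"dy":0,"dz":0,"yaw":0}]}}

```text
t: 18.15
eef_pos: [587.1, 101.2, 80.1]
tcp_rot: [-3.14, -0.0, 3.042]
ft_force: [-1.4, -8.3, 3.5]
opening: 0.146
```

```bash
python3 st.py; python3 - <<'E'
from fit import *
for n in ['scene','top','wrist']:
    im=env.read_camera(n); cv2.imwrite(f'pics/p7{n}.png',im[:,:,::-1]); 
im=cv2.imread('pics/p7scene.png')[80:340,180:480]
cv2.imwrite('pics/p7s.png',cv2.resize(im,None,fx=2.3,fy=2.3,interpolation=cv2.INTER_CUBIC))
E
```

```text
18.15 [587.07563153 101.18816489  80.09223506] [-1.79932778e+02 -2.08564810e-02  1.74277488e+02] [-1.36197279 -8.33452658  3.53764399] [-1.30623328  0.25156671  0.05889875] 0.14585658970214058 mag 123.7187818664938 0.02706902936591391
```

View pics/p7s.png

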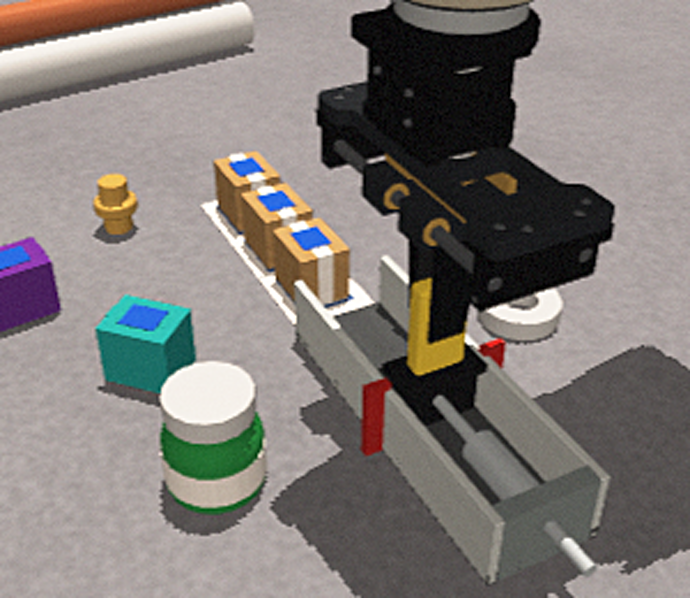

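View pics/p7wrist.png

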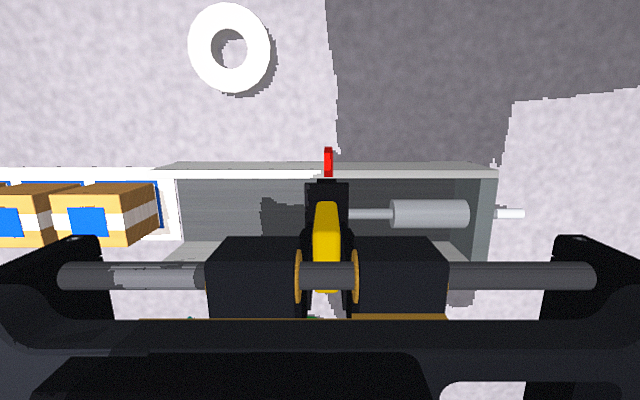

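View pics/p7top.png

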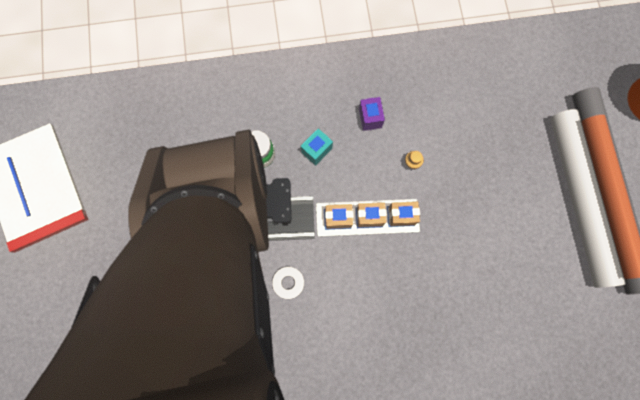

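```bash
python3 - <<'E'
from fit import *
im=cv2.imread('pics/p7wrist.png'); c=env.calibration('wrist')
cr=im[130:320,270:390]; cv2.imwrite('pics/cr7.png',cv2.resize(cr,None,fx=3.1*1.5,fy=3.1,interpolation=cv2.INTER_NEAREST))
hsv=cv2.cvtColor(im,cv2.COLOR_BGR2HSV)
R=((hsv[...,1]>130)&((hsv[...,0]<8)|(hsv[...,0]>172))); R[:130]=0;R[200:]=0
Y=((hsv[...,1]>120)&(hsv[...,0]>20)&(hsv[...,0]<34));Y[:195]=0;Y[265:]=0
a=np.deg2rad(84.2)
def mx(px,z):
    d=p2w('wrist',px,z,c)[0,:2]-[574.6,-21.9]; return round(d@[np.cos(a),np.sin(a)],1),round(d@[-np.sin(a),np.cos(a)],1)
for n,m,z in(('R',R,53),('Y',Y,114)):
    for r in np.unique(np.where(m)[0])[::4]:
        k=np.where(m[r])[0]
        print(n,r,k.min(),k.max(),mx((k.min()-.5,r),z),mx((k.max()+.5,r),z), np.mean([mx((k.min()-.5,r),z)[0],mx((k.max()+.5,r),z)[0]]), im[r,k[len(k)//2]])
E
```

```text
R 147 325 331 (np.float64(122.8), np.float64(53.7)) (np.float64(127.3), np.float64(53.7)) 125.05 [ 53  47 157]
R 151 324 332 (np.float64(122.2), np.float64(51.1)) (np.float64(128.0), np.float64(51.1)) 125.1 [  1  10 139]
R 155 324 332 (np.float64(122.2), np.float64(48.5)) (np.float64(128.0), np.float64(48.6)) 125.1 [ 28  45 255]
R 159 324 332 (np.float64(122.2), np.float64(45.9)) (np.float64(128.0), np.float64(46.0)) 125.1 [ 19  27 255]
R 163 324 332 (np.float64(122.2), np.float64(43.3)) (np.float64(128.1), np.float64(43.3)) 125.15 [ 25  34 254]
R 167 324 332 (np.float64(122.2), np.float64(40.7)) (np.float64(128.1), np.float64(40.7)) 125.15 [ 26  37 254]
R 171 324 332 (np.float64(122.2), np.float64(38.1)) (np.float64(128.1), np.float64(38.1)) 125.15 [ 17  22 170]
R 175 324 332 (np.float64(122.2), np.float64(35.4)) (np.float64(128.1), np.float64(35.4)) 125.15 [ 19  19 184]
Y 195 50 117 (np.float64(-4.1), np.float64(36.3)) (np.float64(27.4), np.float64(36.3)) 11.649999999999999 [128 222 255]
Y 200 2 31 (np.float64(-27.0), np.float64(33.8)) (np.float64(-13.1), np.float64(33.9)) -20.05 [
[... 1010 characters left out ...]
3)) 55.1 [  0 167 206]
Y 240 18 592 (np.float64(-24.6), np.float64(14.0)) (np.float64(252.1), np.float64(14.5)) 113.75 [  0 189 225]
Y 244 20 577 (np.float64(-24.1), np.float64(11.9)) (np.float64(245.3), np.float64(12.4)) 110.60000000000001 [  0 191 227]
Y 248 313 340 (np.float64(117.4), np.float64(10.1)) (np.float64(131.0), np.float64(10.1)) 124.2 [  0 192 228]
Y 252 69 620 (np.float64(-1.3), np.float64(7.8)) (np.float64(267.0), np.float64(8.3)) 132.85 [  0 194 228]
Y 256 312 628 (np.float64(116.9), np.float64(5.9)) (np.float64(271.4), np.float64(6.2)) 194.14999999999998 [  0 192 229]
Y 260 300 340 (np.float64(111.0), np.float64(3.8)) (np.float64(131.0), np.float64(3.8)) 121.0 [  0 201 243]
```

View pics/cr7.png

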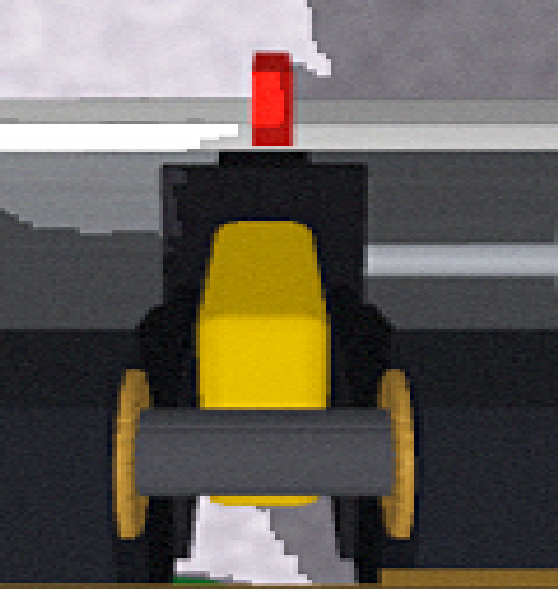

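The wrist image puts the red clip's centre at x = 125.1 mm and the handle's at about 124.0 mm, so it needs roughly 1.1 mm more.

Emit:
{"op": "drive_tool", "data": {"commands": [{"dx":0.1,"dy":1.2,"dz":0,"yaw":0},{"dx":0,"dy":0,"dz":0,"yaw":0},{"dx":0,"dy":0,"dz":0,"yaw":0},{"dx":0,"dy":0,"dz":0,"yaw":0},{"dx":0,"dy":0,"dz":0,"yaw":0}]}}

```text
t: 18.72
eef_pos: [587.2, 102.3, 80.1]
tcp_rot: [-3.14, -0.0, 3.042]
ft_force: [-1.5, -8.4, 4.8]
opening: 0.149
```

Emit:
{"op": "drive_tool", "data": {"commands": [{"dx":0,"dy":0,"dz":0,"yaw":0},{"dx":0,"dy":0,"dz":0,"yaw":0},{"dx":0,"dy":0,"dz":0,"yaw":0},{"dx":0,"dy":0,"dz":0,"yaw":0},{"dx":0,"dy":0,"dz":0,"yaw":0}]}}

```text
t: 19.13
eef_pos: [587.2, 102.3, 80.1]
tcp_rot: [-3.14, -0.0, 3.042]
ft_force: [-1.1, -8.5, 3.5]
opening: 0.144
```

```bash
python3 st.py; python3 - <<'E'
from fit import *
c=env.calibration('wrist'); im=env.read_camera('wrist'); cv2.imwrite('pics/p8.png',im[:,:,::-1])
hsv=cv2.cvtColor(im,cv2.COLOR_RGB2HSV)
Y=((hsv[...,1]>120)&(hsv[...,0]>20)&(hsv[...,0]<34)); Y[:,:290]=0;Y[:,360:]=0
R=((hsv[...,1]>130)&((hsv[...,0]<8)|(hsv[...,0]>172)));R[:,:290]=0;R[:,360:]=0
a=np.deg2rad(84.2)
f=lambda px,z:(p2w('wrist',px,z,c)[0,:2]-[574.6,-21.9])@[np.cos(a),np.sin(a)]
for n,m,z,rows in(('R',R,53,(155,163,167)),('Y',Y,114,(236,240,244,248))):
    for r in rows:
        k=np.where(m[r])[0]; print(n,r,k.min(),k.max(),round((f((k.min()-.5,r),z)+f((k.max()+.5,r),z))/2,2))
im=env.read_camera('scene')
for t in env.trace('carton_a','scene'):
    m=np.array(t['pixels']); cc=env.calibration('scene'); g=p2w('scene',t['pixel'],22)[0]
    x,s=fitcarton(m,'scene',cc,[g[0],g[1],84],S=2); print(np.round(t['pixel']),np.round(x,1),round(s,2))
E
```

```text
19.1333 [587.16988511 102.28153968  80.08422716] [-1.79931988e+02 -2.24358446e-02  1.74270200e+02] [-1.05805499 -8.47434173  3.51195039] [-1.30831272  0.26271151  0.12375252] 0.14410660605144787 mag 124.81608426516021 0.043790375168583605
R 155 322 330 124.98
R 163 322 330 124.98
R 167 322 330 124.99
Y 236 312 340 125.11
Y 240 312 340 125.11
Y 244 312 340 125.11
Y 248 312 340 125.11
[284. 154.] [ 557.5 -203.7   77.9] 0.62
[319. 196.] [571.8 -70.6  84.3] 0.87
[294. 172.] [ 566.7 -136.    76.2] 0.66
[245. 231.] [714.7 -48.6 130.8] 0.92
[184. 203.] [ 769.2 -164.7  104.9] 0.88
```

The handle is now level with the mark (125.1 against 125.0 mm) and steady. The top view taken after the pull shows the row of cartons undisturbed, so I'm handing in.

```bash
python3 -c "
from cell import env
print(env.job_done())"; python3 st.py
```

```text
the job is handed in; nothing more can be done
None
the job is handed in; nothing more can be done
```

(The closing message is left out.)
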